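# Try the lid of the medicine lock box, free it if caught, hold it open

## Task

Before touching the lock slide, tug up on the knob of the medicine box's lid to learn whether the lid is caught: a caught lid gives only a few millimetres and then stops. If it is caught, let the lid back down, push the slide across to the other end of its slot to free it, and take the knob again; if it comes up freely, just go on lifting. Finish while holding the lid open at about 45 degrees with the fingers (it falls shut if let go), and leave the vials and the calculator where they stand.

Things in the scene. Friction and masses are not known exactly. Their poses are not given: they have to be found in the camera images.
- case: Grey painted lock box screwed to the counter, open-topped under its lid, 160 (x) by 240 (y) by 85 mm high. Origin: centre of its underside; x points from its front (slide side, towards the robot) to the hinge side, y to its left, z up. A lock housing 36 (x) by 110 (y) by 95.5 mm high stands against its front face, centred 65 mm to the left (+y) of the box's middle; its top is level with the top of the lid. The box does not move during the job
- lid (a joint): Angle of the aluminium lid (160 by 240 by 10 mm, 0.25 to 0.5 kg): 0 shut, growing as its front edge rises, stop at 1.3 rad. Hinged along the box's far (+x) top edge, axis along the box's y. It falls shut when let go. If caught it still lifts to about 0.045 rad (6 mm at the knob) and stops hard; if free it goes on up. Whether it is caught at the start is not visible
- lid_knob (a point): Centre of the upright black pull knob on the lid, where to take it: a block 18 (x) by 24 (y) by 40 mm high with rounded edges, standing on the lid's top face 30 mm from the lid's front edge, midway across. This point is 24 mm above the lid's top face, 16 mm below the knob's top. Axes as those of the box with the lid shut; they turn with the lid. It lies 130 mm from the hinge line towards the front and 34 mm above it with the lid shut
- lid_hinge (a point): Middle of the lid's hinge line, at the box's far top edge (80 mm behind the box's middle, 85.5 mm above the counter); the line runs along the box's y. The axes turn with the lid
- lock_slide (a joint): Place of the lock slide along its slot, in m: 0 at the slot's right end (as the robot sees it, towards the box's -y), 0.030 at its left end (+y). Starts at or near 0 and stays where it is left (about 2 N to move it). At one end the lid is locked and at the other it is free, when fully there; which end locks differs from box to box and nothing shows it, so if the lid is caught with the slide at 0 it is free at 0.030, and the other way round. Move it with the lid down
- slide_tab (a point): Centre of the slide's black thumb tab, where to take it: a block 16 (x) by 14 (y) by 32 mm high standing on the top of the lock housing, 100 mm in front of the box's middle. This point is 23 mm above the housing's top, 9 mm below the tab's top. Axes as those of the box; the tab moves along y
- amber_vial: Bystander: amber glass vial with a black cap, 32 mm across, 62 mm high, standing to the right of the box; origin at the centre of its underside. Leave it alone
- clear_vial: Bystander: clear glass vial with a metal cap, 24 mm across, 45 mm high, standing to the right of the box; origin at the centre of its underside. Leave it alone
- calculator: Bystander: dark desk calculator, 150 by 90 by 20 mm, lying to the left of the box; origin at the centre of its underside. Leave it alone

How it is judged:
On the way:
1. the lid is tugged up (past 0.025 rad) while the lock slide is still at its starting end (value of joint lid above 0.025 rad and value of joint lock_slide below 0.008 m), for 0.1 s.
At the end, for the whole second after the job is handed in: The fingers hold the lid still, open between 0.6 and 1.0 rad (34 to 57 degrees), and no loose thing touches the box (value of joint lid between 0.6 and 1 rad and velocity of joint lid between -0.1 and 0.1 rad/s and contact force between the fingers and case above 0.3 N and contact force between each of amber_vial, clear_vial, calculator and case below 0.05 N); the arm keeps its last pose, push and grip.
It fails at once if a vial or the calculator is moved by more than 25 mm or a vial is tipped (distance of any of amber_vial, clear_vial, calculator from where it was at the start of the episode above 0.025 m or angle between any of amber_vial, clear_vial's own z axis and vertical above 0.5 rad).
It also fails if it takes over 53 s, if anything falls off the work surface, if the arm or the gripper's body presses on something with over 40 N, if the wrist force passes 120 N, or if a joint passes its speed limit or range.

## Robot

A 6-joint arm with a two-finger parallel gripper is mounted at the origin on the work surface. World frame = base frame: x ahead of the robot, y to its left, z up, the work surface at z = 0. Lengths are in m, angles in rad, forces in N, time in s.
With the tool pointing down it reaches from about 0.425 to 0.95 m from the base axis. Payload 3.5 kg.
Tool frame: the origin (TCP) lies on the centre line of the jaws, within the pads' length; the fingertips stand ctrl.tip_reach ahead of it and the grasp point (between the pads) lies 11 mm behind it (ctrl.tip_reach is the distance from the TCP to the fingertips, in m); z points along the fingers, y is the line along which they close (so a half turn about z gives the same grasp; the last joint's range is limited). The gripper opens to 85 mm and grips with 20 to 120 N. Pads are 22 mm wide; open, the fingers measure 114 mm over their backs; the gripper's body (76 mm by 85 mm) begins 54 mm behind the grasp point. The pads swing forward as they close: fully open they stand 13 mm farther back than shut.
Start: joints at [-1.469, 0.286, 1.577, -0, 1.279, -0.15], TCP at [0.168, -0.654, 0.239] pointing down, gripper open.
Joint ranges: [-2.77, 2.77], [-0.9, 2.22], [0.21, 2.48], [-1.53, 4.67], [0.24, 2.81], [-2.84, 2.84]. Speed limits (rad/s): [2.79, 2.79, 3.14, 3.14, 3.14, 3.14].

## Interface

Orientations are given as a rotation vector (axis times angle).
In Python, from cell import ctrl, viewer, job gives the robot as it stands.
- The arm moves only by the shell command python3 -m crank 'ROWS' [OPENING]. ROWS is JSON, a list of rows, each an object of numbers: "x", "y", "z": the shift along the tool's x, y, z normalised to -1 to 1, where 1 is 120 mm; "rx", "ry", "rz": the turn, a rotation vector about the tool's x, y, z normalised to -1 to 1, where 1 is 90 degrees. In form: [{"x": .., "y": .., "z": .., "rx": .., "ry": .., "rz": ..}, ...]. A call has 1 to 5 rows; each row is the pose to reach, as a shift and turn from the pose commanded when the call began, along the tool's axes at that moment; what a row does not reach only later rows make up. A row lasts 1/8 s, in which the tool goes at most 62.5 mm and 10.7 degrees, less where a joint would pass 70% of its speed; a pose out of reach is approached as far as the arm can. A call with a number of a shift or a turn outside -1 to 1 is refused whole. A call with a gripper value outside its range is refused whole. OPENING is the gripper's target within -1 to 1 (fully open at 1, half-way at 0, shut at -1), set as the call begins (- or left out, the last holds). The fingers move at their own pace and stop on an object; the grip force is fixed at half the most. Time passes only in rows, so rows that repeat a pose let the fingers close. It gives the time, the measured TCP pose, the force, the opening and the grip force at its end, in the units of the state.
- ctrl.state(): the state, without advancing time (a new reading comes with each control period).
- viewer.capture(name): name is "scene" or "top" or "wrist"; returns (picture, depth): 480x640x3 uint8, red, green, blue; 480x640 float32, m along the optical axis (not along the pixel's ray), 0 where there is no reading.
- viewer.calibration(name): a dict with "fx", "fy", "cx", "cy" (pixels), "k1" (the pictures are not rectified: a ray, as slopes to the right and down, at radius r is drawn at 1 + k1 r^2 times it, then the intrinsics apply), "R" (3x3) and "t" (3): a world point X has camera coordinates R X + t. Camera axes: x right, y down, z forward; pixel columns grow to the right and rows downward; lengths in m; the calibration is good to about 2 mm. A picture is of the moment at which its call begins: read the wrist's pose just before it. calibration takes no time and is no camera call; for the wrist camera it gives the pose at the moment of the call.
- job.sign_off(): hands the job in; it is judged then, once.
The state is a dict: "time_s": time; "joints": joint angles; "joint_vel": joint speeds; "effort": joint torques, N m; "tool_pos": TCP position; "tcp_rot": TCP orientation; "ft_force": force on the tool from outside, world axes, zero at the start; "torque": the same for the moment, N m; "gripper_width": opening from 0.0 (shut) to 1.0 (fully open); "grip_force": force on a finger pad.
Only numpy, scipy, OpenCV 4.12 (cv2) and the standard library are available. Lean on these libraries where they do the work, as an engineer would, in place of code of your own. Each camera call takes 0.05 s, during which the arm holds its last target. There are 200 camera calls.

## Working session

There is one attempt and no reset: what is moved stays moved. The work goes in short steps, Python scripts to look and compute and a shell command to move; the robot and the scene stay as the last step left them, time stands still between calls to the robot, and variables do not carry over. Pictures are saved under pics/ and viewed, at most 10 in all, crops included, and the job is handed in when it is done.

```bash
ls; mkdir -p pics; python3 - <<'E'
from cell import ctrl, viewer, job
import cv2,numpy as np
s=ctrl.state();print(s, ctrl.tip_reach)
for n in("scene","top"):
    p,d=viewer.capture(n);cv2.imwrite(f"pics/{n}0.png",p[:,:,::-1]);np.save(f"pics/{n}0.npy",d)
    c=viewer.calibration(n);print(n,c)
a=cv2.imread("pics/top0.png")
E
```

```text
pics
{'time_s': 0.0, 'joints': array([-1.46902490e+00,  2.87192444e-01,  1.57817698e+00,  3.78588082e-06,
        1.27858858e+00, -1.50015905e-01]), 'joint_vel': array([-0.00040719, -0.00049404, -0.00232756, -0.00075255, -0.00113524,
        0.00010738]), 'effort': array([-2.28478184e-04, -4.05983198e+01, -2.92622405e+01, -1.58297821e-04,
        5.77091021e-03,  1.30130778e-05]), 'tool_pos': array([ 0.16812017, -0.65307202,  0.2379293 ]), 'tcp_rot': array([-3.11438398e+00, -3.94164102e-01, -9.52365514e-05]), 'ft_force': array([ 0.66247588,  0.3032097 , -0.03964551]), 'torque': array([0.03477353, 0.03165466, 0.01387666]), 'grip_force': 0.0, 'gripper_width': 1.0003134520859474} 0.008
scene {'fx': 607.1326368049363, 'fy': 607.1326368049363, 'cx': 320.96197619310686, 'cy': 243.95452902640153, 'k1': -0.03143973086116822, 'R': array([[ 0.7421618 ,  0.66991906, -0.02010771],
       [ 0.49420754, -0.56727453, -0.65875528],
       [-0.45271931,  0.47896562, -0.75208854]]), 't': array([-0.50051907, -0.20587707,  1.36646816])}
top {'fx': 579.0594770462742, 'fy': 579.0594770462742, 'cx': 318.0566305208384, 'cy': 242.66114792521145, 'k1': -0.1762728078327858, 'R': array([[-0.0049781 , -0.99998592,  0.00183982],
       [-0.98802348,  0.00463478, -0.15423398],
       [ 0.15422328, -0.00258558, -0.98803264]]), 't': array([0.03275757, 0.65166316, 1.14082011])}
```

View pics/top0.png

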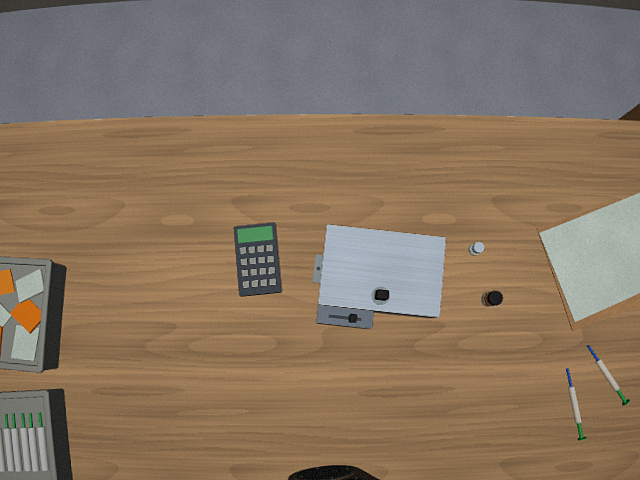

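View pics/scene0.png

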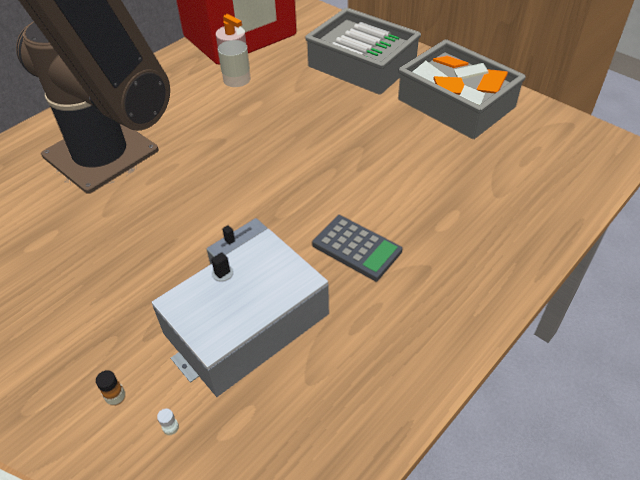

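The top view shows the lid with corners at about (327,225), (445,238), (439,317) and (320,305). The knob is at (381,295) and the tab at (352,318). The amber vial is at (493,298), the clear vial at (477,248) and the calculator at (258,260). The tab is at the right end of its slot.

```bash
cat > h.py <<'E'
import cv2,numpy as np
from cell import ctrl,viewer,job
from scipy.spatial.transform import Rotation as Ro
def ray(c,uv,h):
    K=np.array([[c['fx'],0,c['cx']],[0,c['fy'],c['cy']],[0,0,1.]])
    q=np.array([(uv[0]-c['cx'])/c['fx'],(uv[1]-c['cy'])/c['fy']]);p=q.copy()
    for _ in range(20): p=q/(1+c['k1']*(p@p))
    o=-c['R'].T@c['t'];d=c['R'].T@np.array([p[0],p[1],1.]);return o+d*(h-o[2])/d[2]
def blobs(m,lo):
    n,l,s,ce=cv2.connectedComponentsWithStats(m.astype(np.uint8));return [(s[i].tolist(),ce[i].round(1).tolist()) for i in range(1,n) if s[i,4]>lo]
def delta(target,R=None):
    "shift in tool axes, normalised, from measured pose"
    s=ctrl.state();T=Ro.from_rotvec(s['tcp_rot']);return (T.inv().apply(np.array(target)-s['tool_pos'])/0.12).round(3)
E
python3 - <<'E'
from h import *
a=cv2.imread("pics/top0.png");c=viewer.calibration("top")
hsv=cv2.cvtColor(a,cv2.COLOR_BGR2HSV)
roi=np.zeros(a.shape[:2],bool);roi[215:335,310:520]=1
print(blobs((hsv[:,:,2]<55)&roi,15))
lid=(hsv[:,:,2]>140)&(hsv[:,:,1]<60)&roi; 
lid[:,455:]=0
lid=cv2.morphologyEx(lid.astype(np.uint8),cv2.MORPH_OPEN,np.ones((9,9)))
ct=max(cv2.findContours(lid,0,1)[0],key=cv2.contourArea)
r=cv2.approxPolyDP(cv2.convexHull(ct),6,True)[:,0];print(r)
for p in r: print(ray(c,p,.0955))
x=[ray(c,p,.0955)[:2] for p in cv2.boxPoints(cv2.minAreaRect(ct))]; 
W=np.array([ray(c,p[0],.0955)[:2] for p in ct],np.float32);print(cv2.minAreaRect(W))
print('knob top',ray(c,(381,295),.125),'tab',ray(c,(352.5,318),.12))
for n,uv in(('amber',(493,298)),('clear',(477,248))):print(n,ray(c,uv,.05))
E
```

```text
[([375, 289, 14, 12, 136], [381.5, 294.6]), ([487, 291, 16, 15, 176], [494.3, 297.7]), ([374, 311, 60, 7, 64], [402.6, 314.0]), ([348, 314, 9, 9, 63], [352.4, 317.8])]
[[327 225]
 [444 237]
 [439 315]
 [319 303]]
[0.68025836 0.01176127 0.0955    ]
[ 0.65506977 -0.22217123  0.0955    ]
[ 0.50001993 -0.20687432  0.0955    ]
[0.52565236 0.0284766  0.0955    ]
((0.5896357297897339, -0.09652166068553925), (0.2400098294019699, 0.160073384642601), 83.44963836669922)
knob top [ 0.53858433 -0.08975641  0.125     ] tab [ 0.49545051 -0.0350827   0.12      ]
amber [ 0.53445369 -0.33135251  0.05      ]
clear [ 0.63907624 -0.30171086  0.05      ]
```

```bash
A='[{"x":0.4,"y":-0.36},{"x":0.75,"y":-0.68},{"x":1,"y":-0.9},{"x":1,"y":-0.9}]'
python3 -m crank '[{"x":0.4,"y":-0.36,"z":-0.1},{"x":0.75,"y":-0.68,"z":-0.2},{"x":1,"y":-0.9,"z":-0.2},{"x":1,"y":-0.9,"z":-0.2}]' 1
python3 -m crank '[{"x":0.4,"y":-0.36},{"x":0.75,"y":-0.68},{"x":1,"y":-0.9},{"x":1,"y":-0.9}]'
python3 -m crank '[{"x":0.4,"y":-0.36},{"x":0.75,"y":-0.68},{"x":1,"y":-0.9},{"x":1,"y":-0.9}]'
python3 -m crank '[{"x":0.4,"y":-0.36},{"x":0.75,"y":-0.68},{"x":1,"y":-0.9},{"x":1,"y":-0.9}]'
python3 -m crank '[{"rz":0.1},{"rz":0.2},{"rz":0.233},{"rz":0.233},{"rz":0.233}]'
python3 - <<'E'
from h import *
s=ctrl.state();c=viewer.calibration("wrist");p,d=viewer.capture("wrist");cv2.imwrite("pics/w1.png",p[:,:,::-1])
print(s['tool_pos'],s['tcp_rot'],Ro.from_rotvec(s['tcp_rot']).as_matrix()[:,0],delta([.540,-.0908,.24]))
hsv=cv2.cvtColor(p,cv2.COLOR_RGB2HSV)
for b in blobs(hsv[:,:,2]<55,150): print(b,ray(c,b[1],.128))
E
```

```text
[ 0.16814384 -0.65312531  0.23804062] [-3.11457208e+00 -3.94137228e-01 -9.17866853e-05] [9.68476968e-01 2.49102894e-01 3.31866333e-04] [ 4.169 -3.767 -0.007]
([584, 0, 56, 66, 2698], [616.3, 27.9]) [ 0.34367918 -0.79392435  0.128     ]
([0, 84, 640, 396, 86585], [413.2, 367.0]) [ 0.08518233 -0.75000485  0.128     ]invalid input
invalid input
invalid input
invalid input
invalid input
```

View pics/w1.png

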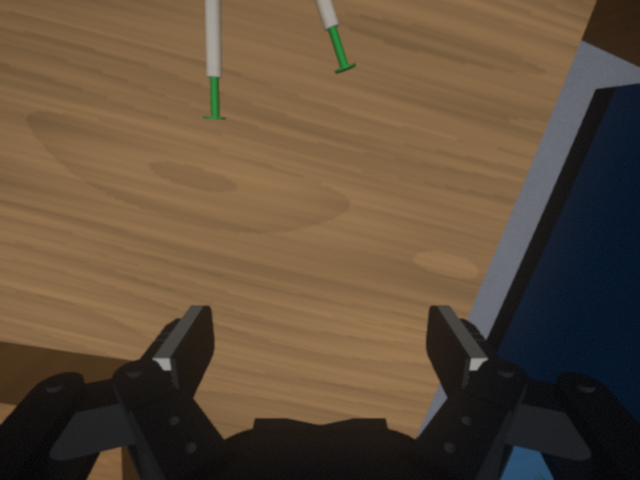

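The arm hasn't moved: the view shows only bare table with pens and the open fingers. The rows were refused, probably because every key has to be given.

```bash
python3 -m crank '[{"x":0.4,"y":-0.36,"z":-0.1,"rx":0,"ry":0,"rz":0},{"x":0.75,"y":-0.68,"z":-0.2,"rx":0,"ry":0,"rz":0},{"x":1,"y":-0.9,"z":-0.2,"rx":0,"ry":0,"rz":0},{"x":1,"y":-0.9,"z":-0.2,"rx":0,"ry":0,"rz":0}]' 1
```

```text
time_s: 0.65
tool_pos: [0.259, -0.5171, 0.2634]
tcp_rot: [-3.116, -0.4, -0.0]
ft_force: [-0.1, -0.7, 0.8]
gripper_width: 1.0
grip_force: 0.0
```

```bash

python3 -m crank '[{"x":0.4,"y":-0.36,"z":0,"rx":0,"ry":0,"rz":0},{"x":0.75,"y":-0.68,"z":0,"rx":0,"ry":0,"rz":0},{"x":1,"y":-0.9,"z":0,"rx":0,"ry":0,"rz":0},{"x":1,"y":-0.9,"z":0,"rx":0,"ry":0,"rz":0}]' 
python3 -m crank '[{"x":0.4,"y":-0.36,"z":0,"rx":0,"ry":0,"rz":0},{"x":0.75,"y":-0.68,"z":0,"rx":0,"ry":0,"rz":0},{"x":1,"y":-0.9,"z":0,"rx":0,"ry":0,"rz":0},{"x":1,"y":-0.9,"z":0,"rx":0,"ry":0,"rz":0}]' 
python3 -m crank '[{"x":0.4,"y":-0.36,"z":0,"rx":0,"ry":0,"rz":0},{"x":0.75,"y":-0.68,"z":0,"rx":0,"ry":0,"rz":0},{"x":1,"y":-0.9,"z":0,"rx":0,"ry":0,"rz":0},{"x":1,"y":-0.9,"z":0,"rx":0,"ry":0,"rz":0}]' 
python3 -m crank '[{"x":0,"y":0,"z":0,"rx":0,"ry":0,"rz":0.1},{"x":0,"y":0,"z":0,"rx":0,"ry":0,"rz":0.2},{"x":0,"y":0,"z":0,"rx":0,"ry":0,"rz":0.233},{"x":0,"y":0,"z":0,"rx":0,"ry":0,"rz":0.233}]' 
python3 - <<'E'
from h import *
s=ctrl.state();c=viewer.calibration("wrist");p,d=viewer.capture("wrist");cv2.imwrite("pics/w2.png",p[:,:,::-1])
print(s['tool_pos'],s['tcp_rot'],Ro.from_rotvec(s['tcp_rot']).as_matrix()[:,0],delta([.540,-.0908,.24]))
hsv=cv2.cvtColor(p,cv2.COLOR_RGB2HSV)
for b in blobs(hsv[:,:,2]<55,150): print(b,ray(c,b[1],.1355))
E
```

```text
time_s: 1.15
tool_pos: [0.3476, -0.3836, 0.2631]
tcp_rot: [-3.116, -0.399, 0.0]
ft_force: [-0.8, -0.7, -0.0]
gripper_width: 0.999
grip_force: 0.0
time_s: 1.65
tool_pos: [0.4368, -0.25, 0.2632]
tcp_rot: [3.116, 0.398, -0.001]
ft_force: [-0.4, -0.2, 0.3]
gripper_width: 0.998
grip_force: 0.0
time_s: 2.15
tool_pos: [0.5263, -0.1161, 0.263]
tcp_rot: [3.116, 0.397, -0.001]
ft_force: [1.0, 0.2, 0.2]
gripper_width: 1.002
grip_force: 0.0
time_s: 2.65
tool_pos: [0.5249, -0.1182, 0.2631]
tcp_rot: [3.136, -0.183, -0.001]
ft_force: [0.4, -0.2, -0.1]
gripper_width: 1.001
grip_force: 0.0
[ 0.52493669 -0.11815882  0.26311502] [ 3.13558652e+00 -1.82679422e-01 -8.55226182e-04] [ 9.93234350e-01 -1.16126103e-01 -5.03574278e-04] [ 0.098 -0.238  0.193]
([0, 56, 111, 147, 3943], [51.9, 121.8]) [0.62623345 0.05685523 0.1355    ]
([524, 162, 41, 32, 1006], [544.1, 177.2]) [ 0.54758263 -0.28348905  0.1355    ]
([27, 201, 47, 18, 202], [44.2, 210.6]) [0.5660066  0.08318909 0.1355    ]
([266, 202, 33, 30, 906], [282.0, 216.7]) [ 0.54043833 -0.09217439  0.1355    ]
([212, 260, 26, 29, 588], [224.2, 273.7]) [ 0.50096655 -0.04114711  0.1355    ]
([0, 306, 640, 174, 55984], [319.5, 424.5]) [ 0.34789259 -0.09729173  0.1355    ]
```

View pics/w2.png

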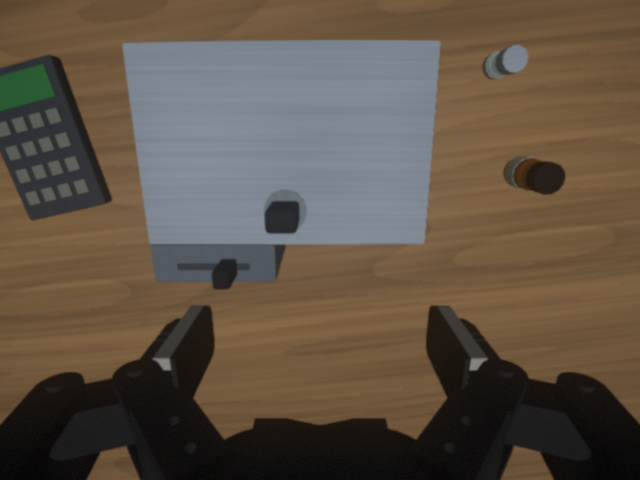

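The wrist view shows the jaws square to the box, with the knob at (282,217), about (0.540,-0.091). The tab is at (224,273), at the right end of the slot. Next I go down onto the knob.

```bash

python3 -m crank '[{"x":0.1,"y":-0.23,"z":0.1,"rx":0,"ry":0,"rz":0},{"x":0.1,"y":-0.23,"z":0.4,"rx":0,"ry":0,"rz":0},{"x":0.1,"y":-0.23,"z":0.7,"rx":0,"ry":0,"rz":0},{"x":0.1,"y":-0.23,"z":0.7,"rx":0,"ry":0,"rz":0}]' 
python3 -m crank '[{"x":0,"y":0,"z":0.2,"rx":0,"ry":0,"rz":0},{"x":0,"y":0,"z":0.4,"rx":0,"ry":0,"rz":0},{"x":0,"y":0,"z":0.56,"rx":0,"ry":0,"rz":0},{"x":0,"y":0,"z":0.56,"rx":0,"ry":0,"rz":0}]' 
python3 -m crank '[{"x":0,"y":0,"z":0,"rx":0,"ry":0,"rz":0},{"x":0,"y":0,"z":0,"rx":0,"ry":0,"rz":0},{"x":0,"y":0,"z":0,"rx":0,"ry":0,"rz":0},{"x":0,"y":0,"z":0,"rx":0,"ry":0,"rz":0},{"x":0,"y":0,"z":0,"rx":0,"ry":0,"rz":0}]' -1
python3 -m crank '[{"x":0,"y":0,"z":0,"rx":0,"ry":0,"rz":0},{"x":0,"y":0,"z":0,"rx":0,"ry":0,"rz":0},{"x":0,"y":0,"z":0,"rx":0,"ry":0,"rz":0},{"x":0,"y":0,"z":0,"rx":0,"ry":0,"rz":0}]'
```

```text
time_s: 3.2
tool_pos: [0.5382, -0.0898, 0.1758]
tcp_rot: [-3.135, 0.18, 0.012]
ft_force: [0.2, -0.7, 0.4]
gripper_width: 0.999
grip_force: 0.0
time_s: 3.7
tool_pos: [0.5399, -0.0898, 0.1114]
tcp_rot: [-3.136, 0.18, 0.003]
ft_force: [0.1, 0.1, -0.1]
gripper_width: 1.002
grip_force: 0.0
time_s: 4.32
tool_pos: [0.5408, -0.0906, 0.1131]
tcp_rot: [3.135, -0.179, 0.001]
ft_force: [-2.6, -4.2, 4.5]
gripper_width: 0.265
grip_force: 59.7
time_s: 4.82
tool_pos: [0.5408, -0.0906, 0.1131]
tcp_rot: [3.135, -0.179, 0.001]
ft_force: [-3.9, -4.1, 4.8]
gripper_width: 0.273
grip_force: 59.7
```

```bash

python3 -m crank '[{"x":0,"y":0,"z":-0.02,"rx":0,"ry":0,"rz":0},{"x":0,"y":0,"z":-0.04,"rx":0,"ry":0,"rz":0},{"x":0,"y":0,"z":-0.04,"rx":0,"ry":0,"rz":0}]' 
python3 -m crank '[{"x":0,"y":0,"z":-0.01,"rx":0,"ry":0,"rz":0},{"x":0,"y":0,"z":-0.02,"rx":0,"ry":0,"rz":0},{"x":0,"y":0,"z":-0.02,"rx":0,"ry":0,"rz":0}]' 
python3 -m crank '[{"x":0,"y":0,"z":-0.01,"rx":0,"ry":0,"rz":0},{"x":0,"y":0,"z":-0.02,"rx":0,"ry":0,"rz":0},{"x":0,"y":0,"z":-0.02,"rx":0,"ry":0,"rz":0}]'
```

```text
time_s: 5.2
tool_pos: [0.5414, -0.0907, 0.1153]
tcp_rot: [3.135, -0.18, 0.006]
ft_force: [7.3, -6.7, -8.9]
gripper_width: 0.271
grip_force: 59.4
time_s: 5.58
tool_pos: [0.542, -0.0907, 0.1176]
tcp_rot: [3.134, -0.18, 0.008]
ft_force: [9.8, -7.1, -10.2]
gripper_width: 0.274
grip_force: 59.3
time_s: 5.95
tool_pos: [0.5428, -0.0908, 0.1202]
tcp_rot: [3.134, -0.18, 0.012]
ft_force: [12.2, -6.6, -11.1]
gripper_width: 0.268
grip_force: 59.6
```

It has risen 7 mm with only a small rise in force. I'll go a little further along the arc to settle it.

```bash

python3 -m crank '[{"x":0.015,"y":0,"z":-0.02,"rx":0,"ry":0,"rz":0},{"x":0.015,"y":0,"z":-0.03,"rx":0,"ry":0,"rz":0},{"x":0.015,"y":0,"z":-0.03,"rx":0,"ry":0,"rz":0}]' 
python3 -m crank '[{"x":0.01,"y":0,"z":-0.02,"rx":0,"ry":0,"rz":0},{"x":0.01,"y":0,"z":-0.04,"rx":0,"ry":0,"rz":0},{"x":0.01,"y":0,"z":-0.04,"rx":0,"ry":0,"rz":0}]'
python3 - <<'E'
from h import *
p,d=viewer.capture("scene");cv2.imwrite("pics/s2.png",cv2.resize(p[180:400,130:350,::-1],None,fx=2.7,fy=2.7))
E
```

```text
time_s: 6.32
tool_pos: [0.5438, -0.0909, 0.1235]
tcp_rot: [3.134, -0.18, 0.009]
ft_force: [10.2, -6.4, -10.2]
gripper_width: 0.27
grip_force: 59.7
time_s: 6.7
tool_pos: [0.5455, -0.0911, 0.1281]
tcp_rot: [3.134, -0.18, 0.011]
ft_force: [12.2, -6.9, -12.7]
gripper_width: 0.269
grip_force: 59.8
```

View pics/s2.png

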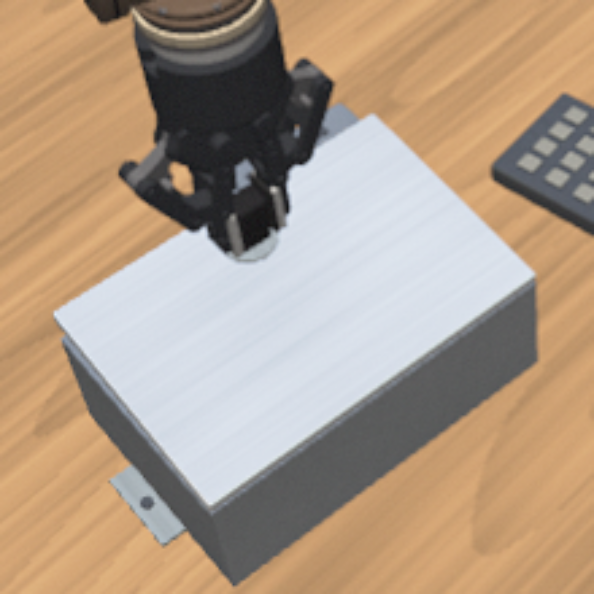

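The lid is free. The view shows a wedge gap at the lid's front-left corner (60,315), opening towards the front. The TCP has risen 15 mm on the hinge arc (radius 131.4 against 131.9 mm, lid at about 0.12 rad), and the force stays near 12 N. The slide stays untouched. I carry on along the arc, turning the tool with the lid.

```bash

python3 -m crank '[{"x":0.033,"y":0,"z":-0.085,"rx":0,"ry":-0.053,"rz":0},{"x":0.072,"y":0,"z":-0.166,"rx":0,"ry":-0.106,"rz":0},{"x":0.119,"y":0,"z":-0.244,"rx":0,"ry":-0.158,"rz":0},{"x":0.172,"y":0,"z":-0.318,"rx":0,"ry":-0.211,"rz":0},{"x":0.172,"y":0,"z":-0.318,"rx":0,"ry":-0.211,"rz":0}]'; python3 -c "
from h import *
s=ctrl.state();print(s['joints'].round(2),delta([.669,-.1056,.0855])*120)"
```

```text
time_s: 7.38
tool_pos: [0.5654, -0.0934, 0.1648]
tcp_rot: [-3.077, 0.176, 0.512]
ft_force: [5.2, -6.2, -8.4]
gripper_width: 0.27
grip_force: 61.7
[-0.31  0.31  1.71 -0.07  1.44  1.39] [1.2444e+02 1.2000e-01 4.1280e+01]
```

```bash

python3 -m crank '[{"x":0.033,"y":0,"z":-0.085,"rx":0,"ry":-0.053,"rz":0},{"x":0.072,"y":0,"z":-0.166,"rx":0,"ry":-0.106,"rz":0},{"x":0.119,"y":0,"z":-0.244,"rx":0,"ry":-0.158,"rz":0},{"x":0.172,"y":0,"z":-0.318,"rx":0,"ry":-0.211,"rz":0},{"x":0.172,"y":0,"z":-0.318,"rx":0,"ry":-0.211,"rz":0}]'
python3 -m crank '[{"x":0,"y":0,"z":0,"rx":0,"ry":0,"rz":0},{"x":0,"y":0,"z":0,"rx":0,"ry":0,"rz":0},{"x":0,"y":0,"z":0,"rx":0,"ry":0,"rz":0},{"x":0,"y":0,"z":0,"rx":0,"ry":0,"rz":0},{"x":0,"y":0,"z":0,"rx":0,"ry":0,"rz":0}]'
python3 -c "
from h import *
s=ctrl.state();print(s['joints'].round(2),delta([.669,-.1056,.0855])*120)
p,d=viewer.capture('scene');cv2.imwrite('pics/s3.png',p[:,:,::-1])"
```

```text
time_s: 8.0
tool_pos: [0.5966, -0.097, 0.1936]
tcp_rot: [-2.932, 0.168, 1.009]
ft_force: [1.9, -5.6, -6.9]
gripper_width: 0.273
grip_force: 61.9
time_s: 8.62
tool_pos: [0.5961, -0.097, 0.1933]
tcp_rot: [-2.934, 0.168, 1.004]
ft_force: [5.1, -5.1, -10.1]
gripper_width: 0.269
grip_force: 61.8
[-0.29  0.53  1.43 -0.11  1.83  1.41] [1.2408e+02 1.2000e-01 4.0200e+01]
```

View pics/s3.png

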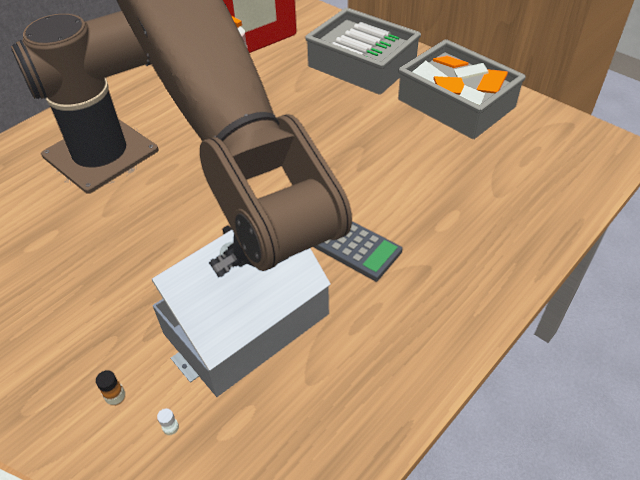

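The lid stands open at about 44° in the grip, with the front corner at (155,282) well above the box rim. The vials and calculator haven't moved.

```bash
python3 -c "
from cell import job
print(job.sign_off())"
```

```text
the job is handed in; nothing more can be done
None
```

The lid was not caught: the tug brought it straight up with the slide left untouched, and I handed the job in with the fingers holding it open at about 44° (0.76 rad) and the vials and calculator where they stood.

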